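# Set the glass-rod length gauge and bring the rod up to it

## Task

Set the length gauge for the next cut: with the fingertips press down the pad in the middle of the sliding stop to free its brake, keep it pressed while you push the slider along the rail until it is home against the marked stop, and let the pad come up. Then push the glass rod along its trough, by the end away from the slider, until its tip touches the slider's foot. Only press and push: never force the slider along with its brake on, do not lift the rod, and leave everything else on the bench where it is.

Things in the scene. Friction and masses are not known exactly. Their poses are not given: they have to be found in the camera images.
- gauge: Bench gauge for cutting glass rod: fixed grey base plate 560 x 130 x 12 mm, a steel V trough along its robot side, an aluminium slotted rail along its far side. Origin on the table under the trough's centre line, halfway along the plate. y axis along trough and rail, from the rod towards the marked stop (roughly the robot's left); x across, away from the robot. Rail: centre line x = +58, top z = 34.
- trough (a point): Point on the trough's centre line (gauge x = y = 0), level with its two upper edges, 38 mm above the table, 8 to either side. The trough runs from y = -260 to y = +200. Axes as the gauge's.
- slider (a joint): Travel (m) of the sliding stop along the gauge's y, growing towards the marked stop. A steel saddle on the rail, 76 mm long (y) x 52 wide (x): a raised shoulder at each end, 14 long, full width, top 67 above the table, and between them a space 48 long, open to both sides, with the press pad. Its spring brake withstands about 20 N of push; with the pad held down it runs with 1 to 2 N of drag.
- pad (a joint): How far the press pad is pushed down (m): 0 = up, brake gripping; 0.0035 = fully down, brake off. It gives at 5 to 6 N, is fully down at about 7 N and springs back when let go.
- pad_top (a point): Middle of the upper face of the black ribbed press pad, which is also the slider's middle; the face is 45 mm long (y) x 44 wide (x) and 53.5 above the table when up. It moves down and along with the pad. The shoulders stand 13.5 higher. Axes as the gauge's.
- slider_foot (a point): Middle of the slider's measuring face, which looks to the gauge's -y: the end of a steel foot that reaches from the slider's robot side over the trough and down into its V. It lies on the axis of a rod in the trough, 38 mm to -y of the slider's middle. The foot is 12 thick (y), its top 54 above the table. Axes as the gauge's.
- slider_nose (a point): Middle of the slider's end face that looks to the gauge's +y and meets the marked stop: 38 mm to +y of the slider's middle, on the rail's centre line. Axes as the gauge's.
- stop: The marked stop, clamped immovably on the rail to +y of the slider: dark steel block 20 mm long (y) x 50 wide (x), top 62 above the table, with a white index line and a brass screw on top (to 76). Origin in the face that the slider's end meets, at rail-top height (34); axes as the gauge's. The slider is home when slider_nose has y = 0 in this frame.
- rod: Solid amber glass rod, 16 mm diameter, 160 long, about 75 g, lying loose in the V trough to -y of the slider's foot. Origin at its centre, on its axis, 41 above the table; its y axis runs along it towards the foot (it may roll about that axis). It slides along the V with under 1 N.
- rod_tail (a point): Centre of the rod's end face that is farther from the slider (the end to push), on the rod's axis, 41 mm above the table. The rod reaches from 33 to 49 above the table, 11 higher than the trough's edges.
- rod_tip (a point): Centre of the rod's end face that is nearer the slider's foot, on the rod's axis.
- tape: Bystander: roll of masking tape lying flat, 92 outside diameter, 25 high (mm). Origin at the middle of its underside.
- frit_jar: Bystander: small lidded glass jar with a paper label, 56 diameter, 55 high (mm). Origin at the middle of its underside.
- cream_pot: Bystander: white plastic pot with a white lid, 68 diameter, 50 high (mm). Origin at the middle of its underside.
- paddle: Bystander: steel marvering paddle lying flat with a turned wooden handle, 85 x 36 blade, 230 long in all, 24 high; its x axis points from handle to blade (mm). Origin at the middle of its underside.
- tweezers: Bystander: steel tweezers lying flat, 150 long, 10 high; x axis along them (mm). Origin at the middle of its underside.
- big_jar: Bystander: green glass jar with a metal lid, 72 diameter, 100 high (mm). Origin at the middle of its underside.
- plant: Bystander: seedling in a black square pot, 74 wide, about 95 high (mm). Origin at the middle of its underside.
Things that resemble listed ones, but are neither listed nor needed, are in the scene too. What is meant by the rod is not blue, grey or purple, and is the larger of those in its own colour.

How it is judged:
On the way, in this order (a step that is already met when the one before it is completed fails the run):
1. the pad in the slider's middle is pressed down while the slider is still away from the marked stop (value of joint pad above 0.0015 m and y of slider_nose in the frame of stop below -0.015 m), for 0.1 s.
2. the slider is home against the marked stop and its pad has come up again (y of slider_nose in the frame of stop above -0.003 m and value of joint pad below 0.001 m), for 0.2 s.
3. the rod, lying in its trough, has its tip against the slider's foot (y of rod_tip in the frame of slider_foot above -0.003 m and x of rod_tip in the frame of slider_foot between -0.004 and 0.004 m and z of rod_tip in the frame of slider_foot between -0.004 and 0.004 m), for 0.2 s.
At the end, for the whole second after the job is handed in: The slider's end is within 3 mm of the marked stop with its pad up (brake gripping), and the rod lies at rest in its trough with its tip within 3 mm of the slider's foot (all of step 2 and all of step 3 and linear speed of rod below 0.01 m/s and height (world z) of rod below 0.045 m); the robot touches nothing.
It fails at once if the slider is forced along the rail against its gripping brake (pad up) (value of joint pad below 0.0003 m and contact force between the fingers and anything else above 12 N and (velocity of joint slider above 0.008 m/s or velocity of joint slider below -0.008 m/s)).
It fails at once if the rod is lifted more than 8 mm out of its trough (height (world z) of rod above 0.0493 m).
It fails at once if the rod is knocked off its trough (height (world z) of rod below 0.0333 m).
It fails at once if another thing on the bench is moved by more than 15 mm (distance of any of tape, frit_jar, cream_pot, paddle, tweezers, big_jar, plant from where it was at the start of the episode above 0.015 m).
It also fails if it takes over 58 s, if anything falls off the work surface, if the arm or the gripper's body presses on something with over 40 N, if the wrist force passes 120 N, or if a joint passes its speed limit or range.

## Robot

A 6-joint arm with a two-finger parallel gripper is mounted at the origin on the work surface. World frame = base frame: x ahead of the robot, y to its left, z up, the work surface at z = 0. Lengths are in m, angles in rad, forces in N, time in s.
With the tool pointing down it reaches from about 0.3 to 0.775 m from the base axis. Payload 14.6 kg.
Tool frame: the origin (TCP) lies at the very end of the fingers, on their centre line; the grasp point (between the pads) lies 19 mm behind it; x points along the fingers, y is the direction in which the jaws open and shut, and the axes are right-handed (so a half turn about x gives the same grasp; the last joint's range is limited). The gripper opens to 94 mm and grips with 3 to 60 N. Pads are 16 mm wide; open, the fingers measure 119 mm over their backs; the gripper's body (75 mm by 177 mm) begins 78 mm behind the grasp point.
Start: joints at [-1.356, 0.3, 1.521, -0, 1.321, -0.067], TCP at [0.153, -0.528, 0.205] pointing down, gripper open.
Joint ranges: [-3.03, 3.03], [-0.79, 2.21], [0.23, 2.52], [-1.04, 4.18], [0, 3.07], [-2.55, 2.55]. Speed limits (rad/s): [2.22, 2.22, 2.57, 3.14, 3.14, 3.14].

## Interface

Orientations are given as [roll, pitch, yaw] about the fixed x, y, z axes, in that order (R = Rz(yaw) Ry(pitch) Rx(roll)).
In Python, from station import ctrl, viewer, hand_in gives the robot as it stands. The module is installed in compiled form; this text tells all that it offers.
- The arm moves only by the tool play_rows, never from a script. Its argument "deltas" is a list that holds one entry, the list of rows, each a list of 7 numbers: the shift along the tool's x, y, z in mm, then the turn, a rotation vector about the tool's x, y, z in rad, then the finger opening in mm, from 0 to 94. In form: [[[dx, dy, dz, ax, ay, az, gripper], ...]]. A call has 1 to 10 rows; each row shifts and turns the commanded pose from where the row before left it, along the tool's axes as they then stand; what a row does not reach is not made up. A row lasts 1/10 s, in which the tool goes at most 50 mm and 8.59 degrees, less where a joint would pass 70% of its speed; a pose out of reach is approached as far as the arm can. A call with a gripper value outside its range is refused whole. The fingers move at their own pace and stop on an object; "grip_force" is the grip in N (left out, the last holds). Time passes only in rows, so rows that do not move let the fingers close. It gives the time, the measured TCP pose, the force and the opening at its end, in the units of the state.
- ctrl.get_obs(): the state, without advancing time (a new reading comes with each control period).
- viewer.camera(name): name is "side" or "top" or "wrist"; returns a dict with "img" (480x640x3 uint8, red, green, blue), "fx", "fy", "cx", "cy" (pixels), "distortion" ([k1, k2, p1, p2, k3] as OpenCV has them; the pictures are not rectified), "rvec" (rotation vector, rad) and "tvec" (3), from world to camera coordinates, as OpenCV has them. Camera axes: x right, y down, z forward; pixel columns grow to the right and rows downward; lengths in m; the calibration is good to about 2 mm. A picture is of the moment at which its call begins. There is no depth.
- hand_in(): hands the job in, once; it reports no verdict.
The state is a dict: "time_s": time; "qpos": joint angles; "joint_vel": joint speeds; "tau": joint torques, N m; "ee_pos": TCP position; "eef_rot": TCP orientation; "force": force on the tool from outside, world axes, zero at the start; "moment": the same for the moment, N m; "grip_width": finger opening in m.
Only numpy, scipy, OpenCV 4.12 (cv2) and the standard library are available. Lean on these libraries where they do the work, as an engineer would, in place of code of your own. Each camera call takes 0.05 s, during which the arm holds its last target.

## Working session

There is one attempt and no reset: what is moved stays moved. The work goes in short steps, Python scripts to look and compute and a tool call to move; the robot and the scene stay as the last step left them, time stands still between calls to the robot, and variables do not carry over. Pictures are saved under pics/ and viewed, and the job is handed in when it is done.

Besides the shell and the picture viewer there is one more tool, called as a command line: name --argument value ..., lists and objects as JSON in quotes. play_rows: Moves the arm, as the interface text tells. Its arguments: {"type":"object","properties":{"deltas":{"type":"array","items":{"type":"array","items":{"type":"array","items":{"type":"number"}}}},"grip_force":{"type":"number"}},"required":["deltas"]}

```bash
mkdir -p pics; cat > h.py <<'E'
import numpy as np, cv2, json
from station import ctrl, viewer, hand_in
def snap(name,fn):
    c=viewer.camera(name); cv2.imwrite('pics/'+fn+'.png',c['img'][:,:,::-1])
    d={k:np.array(v).tolist() for k,v in c.items() if k!='img'}
    json.dump(d,open('pics/'+fn+'.json','w')); return c
def load(fn): return json.load(open('pics/'+fn+'.json'))
def K(c): return np.array([[c['fx'],0,c['cx']],[0,c['fy'],c['cy']],[0,0,1.]])
def ray(c,u,v,z):
    p=cv2.undistortPoints(np.array([[[u,v]]],float),K(c),np.array(c['distortion'],float))[0,0]
    R=cv2.Rodrigues(np.array(c['rvec'],float))[0]; t=np.array(c['tvec'],float).ravel()
    o=-R.T@t; d=R.T@np.array([p[0],p[1],1]); return o+d*(z-o[2])/d[2]
def proj(c,P):
    return cv2.projectPoints(np.array(P,float).reshape(-1,1,3),np.array(c['rvec'],float),np.array(c['tvec'],float),K(c),np.array(c['distortion'],float))[0].reshape(-1,2)
E
python3 - <<'E'
from h import *
for n in ['top','side','wrist']: snap(n,n+'0')
o=ctrl.get_obs(); print({k:np.round(v,3) for k,v in o.items()})
E
```

```text
{'time_s': np.float64(0.15), 'qpos': array([-1.356,  0.3  ,  1.521, -0.   ,  1.321, -0.067]), 'joint_vel': array([-0.001, -0.003, -0.002,  0.   ,  0.001,  0.001]), 'tau': array([ 3.0000e-03, -5.3195e+01, -3.5282e+01,  7.1000e-02,  2.4000e-02,
       -0.0000e+00]), 'ee_pos': array([ 0.153, -0.528,  0.205]), 'eef_rot': array([-1.602,  1.57 ,  1.821]), 'force': array([ 0.342, -0.331,  0.035]), 'moment': array([ 0.048, -0.007,  0.055]), 'grip_width': np.float64(0.094)}
```

View pics/top0.png

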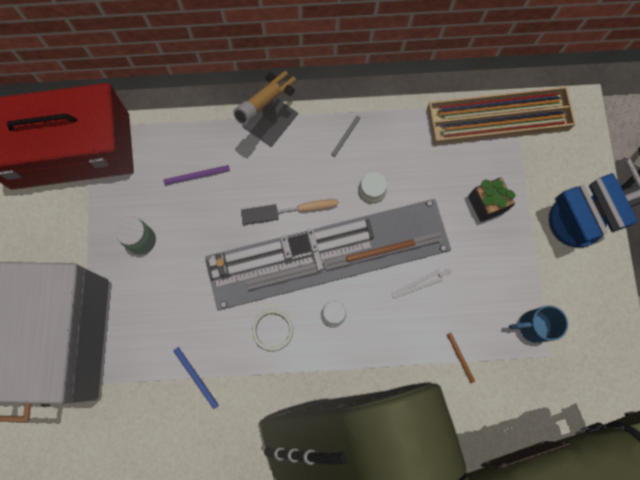

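View pics/side0.png

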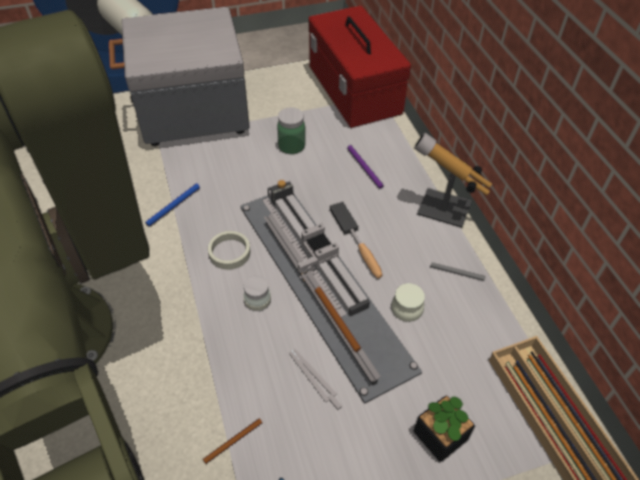

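View pics/wrist0.png

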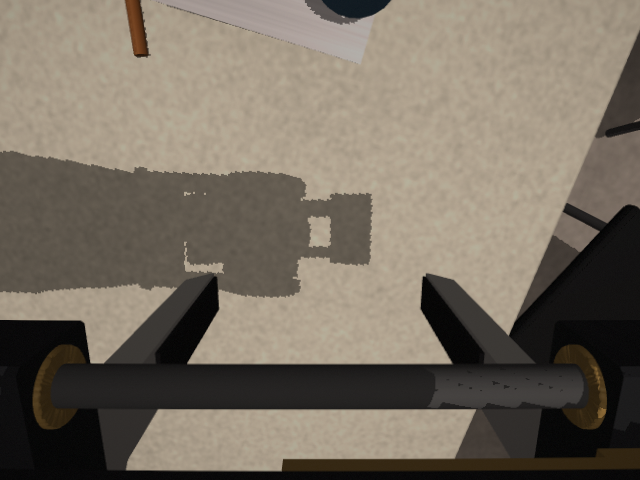

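```bash
python3 - <<'E'
from h import *
i=cv2.imread('pics/top0.png')[190:315,195:460]; cv2.imwrite('pics/topz.png',cv2.resize(i,None,fx=3,fy=3,interpolation=cv2.INTER_CUBIC))
i=cv2.imread('pics/side0.png')[170:410,230:430]; cv2.imwrite('pics/sidez.png',cv2.resize(i,None,fx=2.5,fy=2.5,interpolation=cv2.INTER_CUBIC))
c=load('top0'); s=load('side0')
for n,z,u,v in [('c-+',.012,206.5,257),('c--',.012,224,307),('c++',.012,435,201),('c+-',.012,450,249)]: print(n,ray(c,u,v,z))
for n in ('top0','side0'):
  print(proj(load(n),[[.4,0,0],[.5,0,0],[.4,.1,0]]))
E
```

```text
c-+ [0.56462186 0.24348785 0.012     ]
c-- [0.44586166 0.20640387 0.012     ]
c++ [ 0.66693197 -0.30064269  0.012     ]
c+- [ 0.54915928 -0.32331906  0.012     ]
[[315.41381091 322.14304469]
 [312.71482434 278.99808162]
 [271.79365575 324.78562871]]
[[246.30911187 286.34589686]
 [291.54978379 274.97109255]
 [235.76346871 251.20133752]]
```

View pics/topz.png

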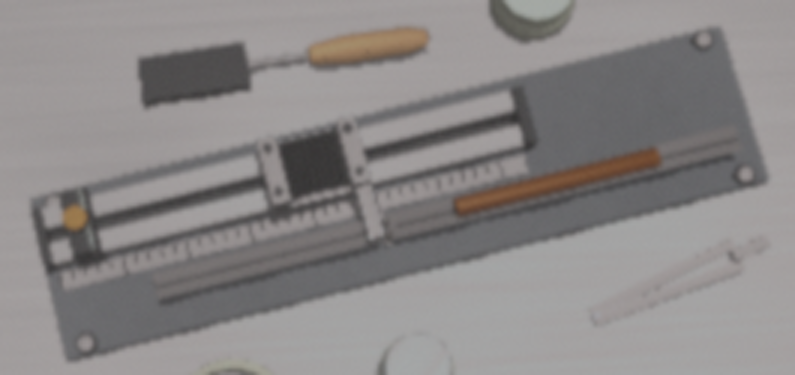

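View pics/sidez.png

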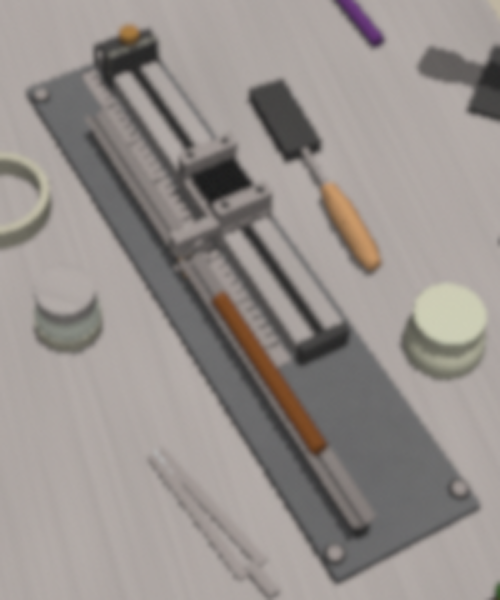

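```bash
cat > fit.py <<'E'
from h import *
from scipy.optimize import least_squares
T,S=load('top0'),load('side0')
f=lambda a:np.array([195+(a[0]+.5)/3-.5,190+(a[1]+.5)/3-.5])
g=lambda a:np.array([230+(a[0]+.5)/2.5-.5,170+(a[1]+.5)/2.5-.5])
ob=[]
def P(p): 
  gx,gy,yaw,x1,s,rt,rp,st=p
  return [(T,f,(32,198),(x1,.28,.012)),(T,f,(722,27),(x1,-.28,.012)),(T,f,(768,180),(x1-.13,-.28,.012)),(T,f,(68,360),(x1-.13,.28,.012)),
  (S,g,(27,93),(x1-.13,.28,.012)),(S,g,(338,580),(x1-.13,-.28,.012)),(S,g,(480,507),(x1,-.28,.012)),
  (T,f,(315,163),(.058,s,.0535)),(S,g,(221,182),(.058,s,.0535)),
  (T,f,(158,288),(0,.2,.038)),(T,f,(738,143),(0,-.26,.038)),(S,g,(360,525),(0,-.26,.038)),
  (T,f,(660,157),(0,rt,.044)),(T,f,(456,205),(0,rp,.044)),(S,g,(319,446),(0,rt,.044)),(S,g,(219,299),(0,rp,.044)),
  (T,f,(94,222),(.058,st,.062)),(S,g,(131,58),(.058,st,.062))]
def res(p):
  R=np.array([[np.cos(p[2]),-np.sin(p[2])],[np.sin(p[2]),np.cos(p[2])]]);o=[]
  for c,fn,px,q in P(p):
    w=np.r_[R@np.array(q[:2])+p[:2],q[2]]; o+=list(proj(c,w)[0]-fn(px))
  return np.array(o)
r=least_squares(res,[.52,-.05,.2,.09,.05,-.2,-.04,.2],loss='soft_l1',x_scale=.01)
print(np.round(r.x,4)); print(np.round(r.fun.reshape(-1,2),1)); print('rod len',r.x[6]-r.x[5])
E
python3 fit.py
```

```text
[ 0.5249 -0.0461  0.1905  0.0973  0.0626 -0.1933 -0.0353  0.2314]
[[-0.5  0.2]
 [ 0.2 -0.4]
 [ 1.2  0.6]
 [-0.4  0.4]
 [-0.3 -2. ]
 [-0.   0.5]
 [ 1.4 -0.9]
 [-0.4  1.4]
 [ 0.8  0.3]
 [-0.6  0.3]
 [ 1.1 -0.7]
 [ 1.6 -0.6]
 [-0.3  1.1]
 [ 0.8  2.1]
 [-0.4  1.2]
 [-0.3 -0.3]
 [ 0.1 -0.7]
 [ 1.4 -2.9]]
rod len 0.15790722183080655
```

```bash
cat >> h.py <<'E'
from scipy.spatial.transform import Rotation as Ro
def tool():
    o=ctrl.get_obs(); return np.array(o['ee_pos']),Ro.from_euler('xyz',o['eef_rot']).as_matrix(),o
G=dict(o=np.array([.5249,-.0461]),yaw=.1905)
def gw(x,y,z):
    c,s=np.cos(G['yaw']),np.sin(G['yaw']); return np.array([G['o'][0]+c*x-s*y,G['o'][1]+s*x+c*y,z])
def wg(p):
    c,s=np.cos(G['yaw']),np.sin(G['yaw']); d=np.array(p[:2])-G['o']; return np.array([c*d[0]+s*d[1],-s*d[0]+c*d[1],p[2]])
def rel(x,y,z):
    p,R,o=tool(); return R.T@(gw(x,y,z)-p)*1000
def rep():
    p,R,o=tool(); gy=np.array([-np.sin(G['yaw']),np.cos(G['yaw']),0]);gx=np.array([np.cos(G['yaw']),np.sin(G['yaw']),0])
    print('t',round(float(o['time_s']),2),'gauge pos mm',np.round(wg(p)*1000,1),'F gauge',np.round([o['force']@gx,o['force']@gy,o['force'][2]],1),'grip',round(float(o['grip_width'])*1000,1))
    print('tool axes in gauge (cols)\n',np.round(np.array([gx,gy,[0,0,1]])@R,3))
E
python3 - <<'E'
from h import *
rep(); print(rel(.058,.0626,.13), tool()[1])
p,R,o=tool(); gx=np.array([np.cos(.1905),np.sin(.1905),0])
for s in(1,-1):
  d=R.T@(s*gx); print('turn about tool x',np.arctan2(d[2],d[1]))
E
```

```text
t 0.15 gauge pos mm [-456.5 -402.9  205. ] F gauge [ 0.3 -0.4  0. ] grip 94.0
tool axes in gauge (cols)
 [[-0.     0.091 -0.996]
 [ 0.001 -0.996 -0.091]
 [-1.    -0.001 -0.   ]]
[  75.39959829 -416.56530668 -554.83353031] [[-2.11343887e-04  2.78065135e-01 -9.60562198e-01]
 [ 8.26472942e-04 -9.60561843e-01 -2.78065214e-01]
 [-9.99999636e-01 -8.52646049e-04 -2.68044368e-05]]
turn about tool x -1.479517039192692
turn about tool x 1.6620756143971012
```

play_rows --deltas '[[[0, 0, 0, -0.148, 0, 0, 0], [0, 0, 0, -0.148, 0, 0, 0], [0, 0, 0, -0.148, 0, 0, 0], [0, 0, 0, -0.148, 0, 0, 0], [0, 0, 0, -0.148, 0, 0, 0], [0, 0, 0, -0.148, 0, 0, 0], [0, 0, 0, -0.148, 0, 0, 0], [0, 0, 0, -0.148, 0, 0, 0], [0, 0, 0, -0.148, 0, 0, 0], [0, 0, 0, -0.1475, 0, 0, 0]]]'

```text
time_s: 1.15
ee_pos: [0.1529, -0.5282, 0.2052]
eef_rot: [3.127, 1.57, 1.753]
force: [-0.4, -0.6, -0.1]
grip_width: 0.0172
```

```bash
python3 - <<'E'
from h import *
rep(); print(rel(.058,.0626,.13))
E
```

```text
t 1.15 gauge pos mm [-456.5 -402.9  205.2] F gauge [-0.5 -0.5 -0.1] grip 17.2
tool axes in gauge (cols)
 [[ 0.     1.     0.006]
 [ 0.001  0.006 -1.   ]
 [-1.     0.    -0.001]]
[  75.44424232  517.35640407 -462.30382587]
```

play_rows --deltas '[[[0, 26, -23, 0, 0, 0, 0], [0, 26, -23, 0, 0, 0, 0], [0, 26, -23, 0, 0, 0, 0], [0, 26, -23, 0, 0, 0, 0], [0, 26, -23, 0, 0, 0, 0], [0, 26, -23, 0, 0, 0, 0], [0, 26, -23, 0, 0, 0, 0], [0, 26, -23, 0, 0, 0, 0], [0, 26, -23, 0, 0, 0, 0], [0, 26, -23, 0, 0, 0, 0]]]'

```text
time_s: 2.15
ee_pos: [0.3653, -0.252, 0.2054]
eef_rot: [-2.507, 1.571, 2.396]
force: [-0.3, -0.5, -0.3]
grip_width: 0.0005
```

play_rows --deltas '[[[0, 26, -23, 0, 0, 0, 0], [0, 26, -23, 0, 0, 0, 0], [0, 26, -23, 0, 0, 0, 0], [0, 26, -23, 0, 0, 0, 0], [7, 26, -23, 0, 0, 0, 0], [7, 26, -23, 0, 0, 0, 0], [7, 26, -23, 0, 0, 0, 0], [7, 26, -23, 0, 0, 0, 0], [7, 24, -23, 0, 0, 0, 0], [0, 20, -23, 0, 0, 0, 0]]]'

```text
time_s: 3.15
ee_pos: [0.5689, 0.0217, 0.1691]
eef_rot: [-1.77, 1.569, 3.133]
force: [0.6, -0.8, 0.4]
grip_width: 0.0005
```

```bash
python3 - <<'E'
from h import *
rep(); print(rel(.058,.0626,.13))
snap('wrist','w1'); snap('side','s1');snap('top','t1')
E
```

```text
t 3.15 gauge pos mm [ 56.   58.2 169.1] F gauge [ 0.4 -0.9  0.4] grip 0.5
tool axes in gauge (cols)
 [[-0.002  1.     0.   ]
 [ 0.     0.    -1.   ]
 [-1.    -0.002 -0.   ]]
[39.09983675  2.0657016  -4.37374995]
```

View pics/w1.png

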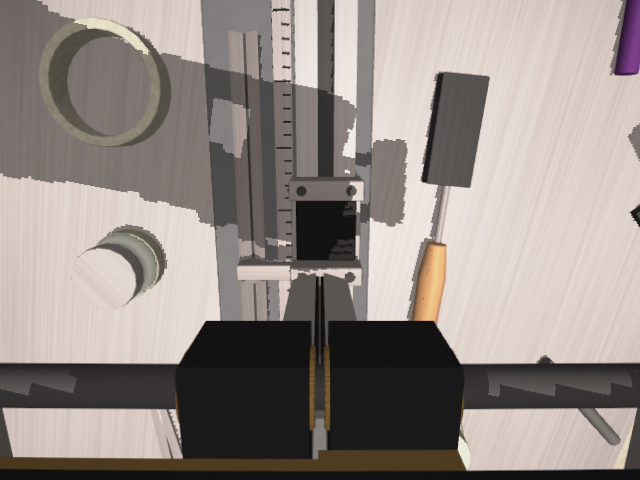

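View pics/s1.png

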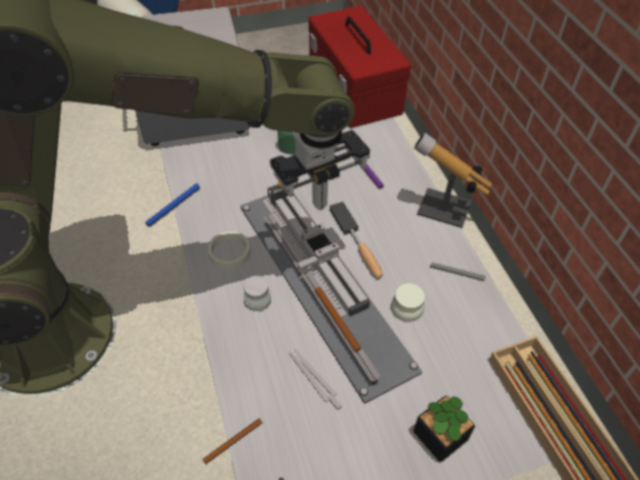

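```bash
python3 - <<'E'
from h import *
i=cv2.imread('pics/w1.png')[160:300,220:380]; cv2.imwrite('pics/wz.png',cv2.resize(i,None,fx=5,fy=5,interpolation=cv2.INTER_CUBIC)[:600])
c=load('w1')
for u,v,z in[(290,181,.067),(363,181,.067),(290,200,.067),(356,200,.0535),(296,262,.067),(361,262,.067),(361,270,.067),(238,266,.054),(238,279,.054)]: print(u,v,np.round(wg(ray(c,u,v,z))*1000,1))
E
```

```text
290 181 [36.  98.2 67. ]
363 181 [85.6 98.2 67. ]
290 200 [35.7 85.2 67. ]
356 200 [82.3 83.3 53.5]
296 262 [39.3 40.7 67. ]
361 262 [85.6 40.8 67. ]
361 270 [85.8 34.8 67. ]
238 266 [-4.9 33.6 54. ]
238 279 [-5.4 23.4 54. ]
```

View pics/wz.png

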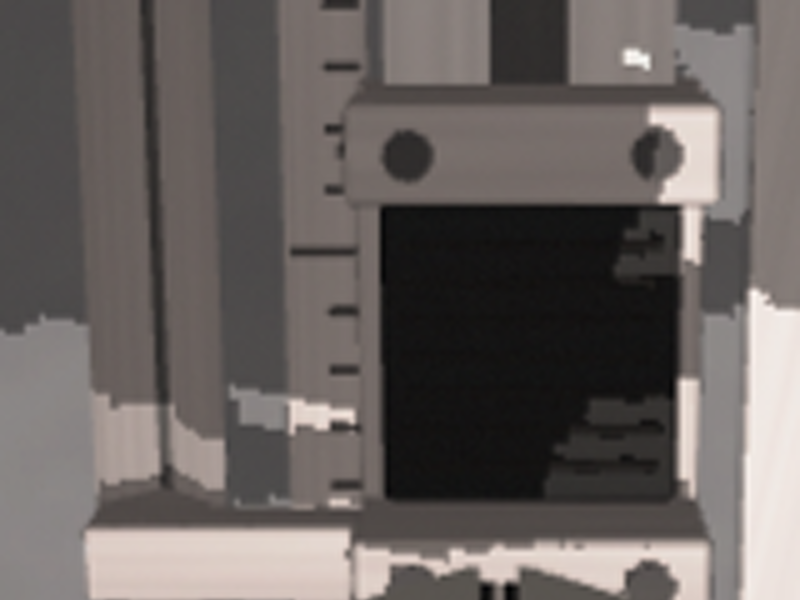

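play_rows --deltas '[[[20, 2, -3, 0, 0, 0, 0], [20, 2, -3, 0, 0, 0, 0], [20, 0, -2, 0, 0, 0, 0], [20, 0, 0, 0, 0, 0, 0], [15, 0, 0, 0, 0, 0, 0], [10, 0, 0, 0, 0, 0, 0], [0, 0, 0, 0, 0, 0, 0]]]'

```text
time_s: 4.0
ee_pos: [0.5704, 0.0286, 0.0645]
eef_rot: [-1.77, 1.569, 3.133]
force: [-0.4, 0.4, -0.7]
grip_width: 0.0004
```

```bash
python3 - <<'E'
from h import *
rep()
snap('wrist','w2'); snap('side','s2')
i=cv2.imread('pics/s2.png')[160:320,230:390]; cv2.imwrite('pics/s2z.png',cv2.resize(i,None,fx=3.5,fy=3.5,interpolation=cv2.INTER_CUBIC))
E
```

```text
t 4.0 gauge pos mm [58.8 64.7 64.5] F gauge [-0.3  0.4 -0.7] grip 0.4
tool axes in gauge (cols)
 [[-0.002  1.    -0.   ]
 [ 0.    -0.    -1.   ]
 [-1.    -0.002 -0.   ]]
```

View pics/w2.png

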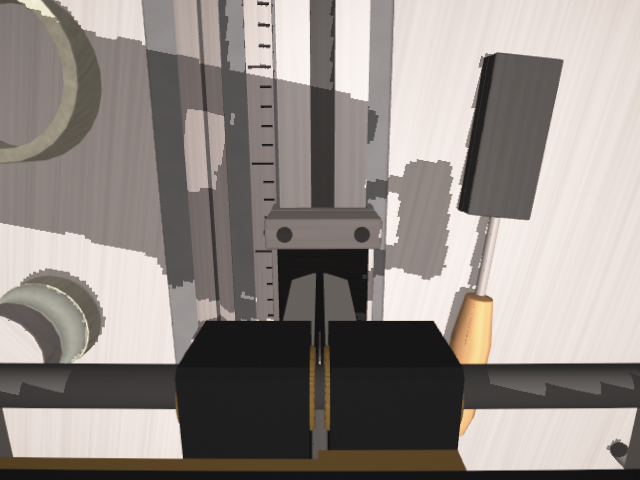

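View pics/s2z.png

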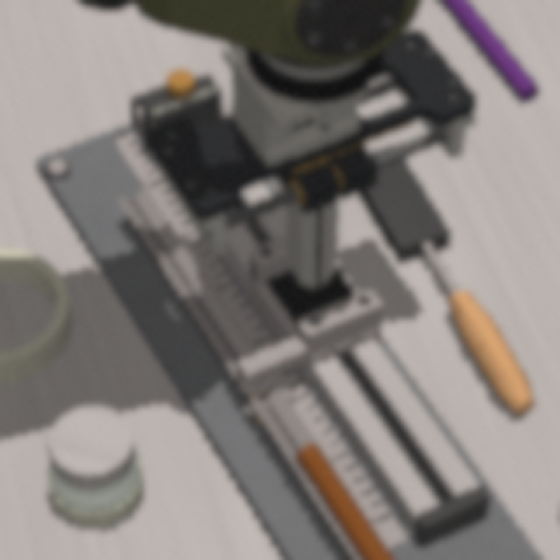

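play_rows --deltas '[[[4, 0, 0, 0, 0, 0, 0], [4, 0, 0, 0, 0, 0, 0], [1.5, 0, 0, 0, 0, 0, 0], [1, 0, 0, 0, 0, 0, 0], [1, 0, 0, 0, 0, 0, 0], [0, 0, 0, 0, 0, 0, 0]]]'

```text
time_s: 4.7
ee_pos: [0.571, 0.029, 0.054]
eef_rot: [1.542, 1.571, 0.162]
force: [-0.2, 0.2, 1.1]
grip_width: 0.0006
```

```bash
python3 - <<'E'
from h import *
rep()
E
```

```text
t 4.7 gauge pos mm [59.5 65.  54. ] F gauge [-0.2  0.2  1.1] grip 0.6
tool axes in gauge (cols)
 [[ 0.  1. -0.]
 [-0. -0. -1.]
 [-1.  0.  0.]]
```

play_rows --deltas '[[[1, 0, 0, 0, 0, 0, 0], [1, 0, 0, 0, 0, 0, 0], [1, 0, 0, 0, 0, 0, 0], [0, 0, 0, 0, 0, 0, 0]]]'

```text
time_s: 5.1
ee_pos: [0.5711, 0.029, 0.0513]
eef_rot: [1.406, 1.57, 0.026]
force: [-2.3, 0.5, 5.3]
grip_width: 0.0007
```

play_rows --deltas '[[[1, 0, 0, 0, 0, 0, 0], [1, 0, 0, 0, 0, 0, 0], [0, 0, 0, 0, 0, 0, 0]]]'

```text
time_s: 5.4
ee_pos: [0.5712, 0.0289, 0.0501]
eef_rot: [1.161, 1.57, -0.219]
force: [-5.8, 0.1, 12.8]
grip_width: 0.0004
```

play_rows --deltas '[[[0, 0, -2, 0, 0, 0, 0], [0, 0, -3, 0, 0, 0, 0], [0, 0, -4, 0, 0, 0, 0], [0, 0, -4, 0, 0, 0, 0], [0, 0, -4, 0, 0, 0, 0], [0, 0, -4, 0, 0, 0, 0], [0, 0, -4, 0, 0, 0, 0]]]'

```text
time_s: 6.1
ee_pos: [0.5665, 0.0534, 0.0501]
eef_rot: [0.957, 1.57, -0.424]
force: [-6.2, -1.3, 14.0]
grip_width: 0.0006
```

```bash
python3 - <<'E'
from h import *
rep()
snap('wrist','w3')
E
```

```text
t 6.1 gauge pos mm [59.7 89.8 50.1] F gauge [-6.4 -0.1 14. ] grip 0.6
tool axes in gauge (cols)
 [[ 0.001  1.    -0.   ]
 [-0.001 -0.    -1.   ]
 [-1.     0.001  0.001]]
```

View pics/w3.png

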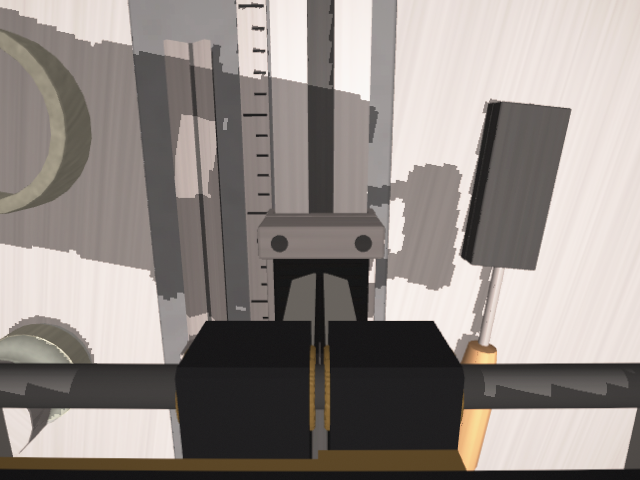

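play_rows --deltas '[[[0, 0, -5, 0, 0, 0, 0], [0, 0, -5, 0, 0, 0, 0], [0, 0, -5, 0, 0, 0, 0], [0, 0, -5, 0, 0, 0, 0], [0, 0, -5, 0, 0, 0, 0], [0, 0, -5, 0, 0, 0, 0], [0, 0, -5, 0, 0, 0, 0], [0, 0, -5, 0, 0, 0, 0], [0, 0, -5, 0, 0, 0, 0], [0, 0, -5, 0, 0, 0, 0]]]'

```text
time_s: 7.15
ee_pos: [0.5569, 0.1026, 0.0501]
eef_rot: [0.913, 1.57, -0.467]
force: [-6.8, -2.5, 13.7]
grip_width: 0.0004
```

play_rows --deltas '[[[0, 0, -5, 0, 0, 0, 0], [0, 0, -5, 0, 0, 0, 0], [0, 0, -5, 0, 0, 0, 0], [0, 0, -5, 0, 0, 0, 0], [0, 0, -5, 0, 0, 0, 0], [0, 0, -5, 0, 0, 0, 0], [0, 0, -3, 0, 0, 0, 0], [0, 0, 0, 0, 0, 0, 0]]]'

```text
time_s: 7.95
ee_pos: [0.5505, 0.1354, 0.0501]
eef_rot: [1.865, 1.57, 0.485]
force: [-7.6, -0.4, 14.0]
grip_width: 0.0007
```

```bash
python3 - <<'E'
from h import *
rep()
snap('wrist','w4')
E
```

```text
t 7.95 gauge pos mm [ 59.5 173.4  50.1] F gauge [-7.6  1.  14. ] grip 0.7
tool axes in gauge (cols)
 [[ 0.  1.  0.]
 [ 0.  0. -1.]
 [-1.  0. -0.]]
```

View pics/w4.png

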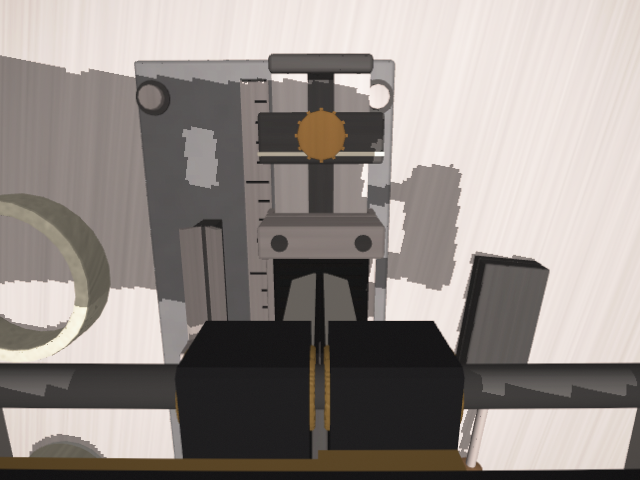

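play_rows --deltas '[[[0, 0, -4, 0, 0, 0, 0], [0, 0, -4, 0, 0, 0, 0], [0, 0, -4, 0, 0, 0, 0], [0, 0, -3, 0, 0, 0, 0], [0, 0, -2, 0, 0, 0, 0], [0, 0, -1, 0, 0, 0, 0], [0, 0, 0, 0, 0, 0, 0]]]'

```text
time_s: 8.7
ee_pos: [0.5471, 0.1528, 0.0501]
eef_rot: [1.777, 1.571, 0.397]
force: [-6.6, -1.4, 15.1]
grip_width: 0.0008
```

```bash
python3 - <<'E'
from h import *
rep()
snap('wrist','w5')
c=load('w5');
i=cv2.imread('pics/w5.png')[100:300,220:420]; cv2.imwrite('pics/w5z.png',cv2.resize(i,None,fx=3,fy=3,interpolation=cv2.INTER_CUBIC))
E
```

```text
t 8.7 gauge pos mm [ 59.5 191.1  50.1] F gauge [-6.8 -0.2 15.1] grip 0.8
tool axes in gauge (cols)
 [[ 0.  1.  0.]
 [ 0.  0. -1.]
 [-1.  0. -0.]]
```

View pics/w5z.png

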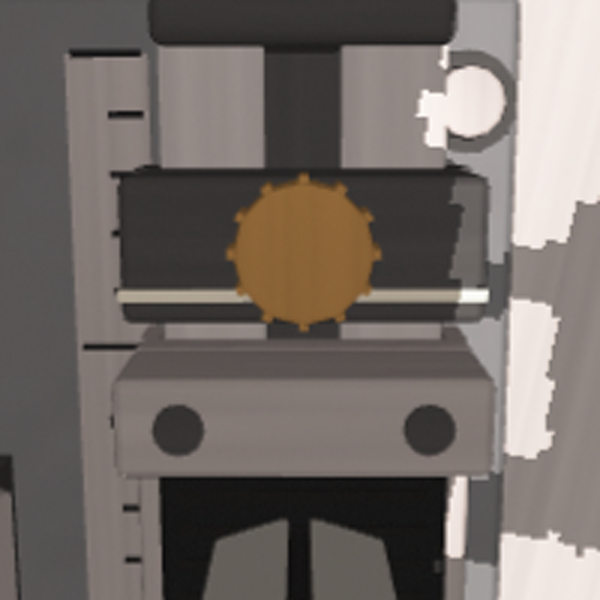

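Small gap remains (about 5 mm); inching up to contact.

play_rows --deltas '[[[0, 0, -1.5, 0, 0, 0, 0], [0, 0, -1.5, 0, 0, 0, 0], [0, 0, -1, 0, 0, 0, 0], [0, 0, -1, 0, 0, 0, 0], [0, 0, 0, 0, 0, 0, 0]]]'

```text
time_s: 9.25
ee_pos: [0.5462, 0.1577, 0.0501]
eef_rot: [1.446, 1.571, 0.066]
force: [-7.1, -1.9, 15.5]
grip_width: 0.0004
```

```bash
python3 - <<'E'
from h import *
rep()
E
```

```text
t 9.25 gauge pos mm [ 59.5 196.   50.1] F gauge [-7.3 -0.5 15.5] grip 0.4
tool axes in gauge (cols)
 [[ 0.  1.  0.]
 [-0.  0. -1.]
 [-1.  0.  0.]]
```

play_rows --deltas '[[[0, 0, -1, 0, 0, 0, 0], [0, 0, -1, 0, 0, 0, 0], [0, 0, 0, 0, 0, 0, 0]]]'

```text
time_s: 9.55
ee_pos: [0.5458, 0.1593, 0.0501]
eef_rot: [0.286, 1.57, -1.094]
force: [-7.1, -3.0, 14.9]
grip_width: 0.0007
```

```bash
python3 - <<'E'
from h import *
rep()
snap('wrist','w6')
i=cv2.imread('pics/w6.png')[100:300,220:420]; cv2.imwrite('pics/w6z.png',cv2.resize(i,None,fx=3,fy=3,interpolation=cv2.INTER_CUBIC))
E
```

```text
t 9.55 gauge pos mm [ 59.4 197.8  50.1] F gauge [-7.5 -1.6 14.9] grip 0.7
tool axes in gauge (cols)
 [[ 0.  1.  0.]
 [-0.  0. -1.]
 [-1.  0.  0.]]
```

View pics/w6z.png

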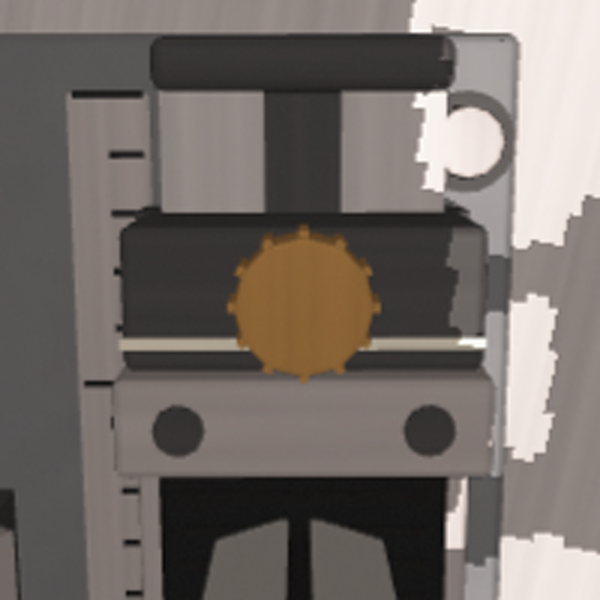

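play_rows --deltas '[[[0, 0, -1, 0, 0, 0, 0], [0, 0, -1, 0, 0, 0, 0], [0, 0, 0, 0, 0, 0, 0]]]'

```text
time_s: 9.9
ee_pos: [0.546, 0.1605, 0.0501]
eef_rot: [0.597, 1.569, -0.784]
force: [-3.9, -9.2, 12.6]
grip_width: 0.0001
```

```bash
python3 - <<'E'
from h import *
rep()
E
```

```text
t 9.9 gauge pos mm [ 59.9 198.9  50.1] F gauge [-5.5 -8.3 12.6] grip 0.1
tool axes in gauge (cols)
 [[ 0.001  1.    -0.   ]
 [-0.002 -0.    -1.   ]
 [-1.     0.001  0.002]]
```

play_rows --deltas '[[[0, 0, -1, 0, 0, 0, 0], [0, 0, -1, 0, 0, 0, 0], [0, 0, 0, 0, 0, 0, 0]]]'

```text
time_s: 10.2
ee_pos: [0.5461, 0.1626, 0.0502]
eef_rot: [0.97, 1.568, -0.41]
force: [-0.2, -8.1, 10.8]
grip_width: 0.0003
```

```bash
python3 - <<'E'
from h import *
rep()
snap('wrist','w7')
i=cv2.imread('pics/w7.png')[100:300,220:420]; cv2.imwrite('pics/w7z.png',cv2.resize(i,None,fx=3,fy=3,interpolation=cv2.INTER_CUBIC))
E
```

```text
t 10.2 gauge pos mm [ 60.3 200.9  50.2] F gauge [-1.8 -7.9 10.8] grip 0.3
tool axes in gauge (cols)
 [[ 0.002  1.    -0.   ]
 [-0.002 -0.    -1.   ]
 [-1.     0.002  0.002]]
```

View pics/w7z.png

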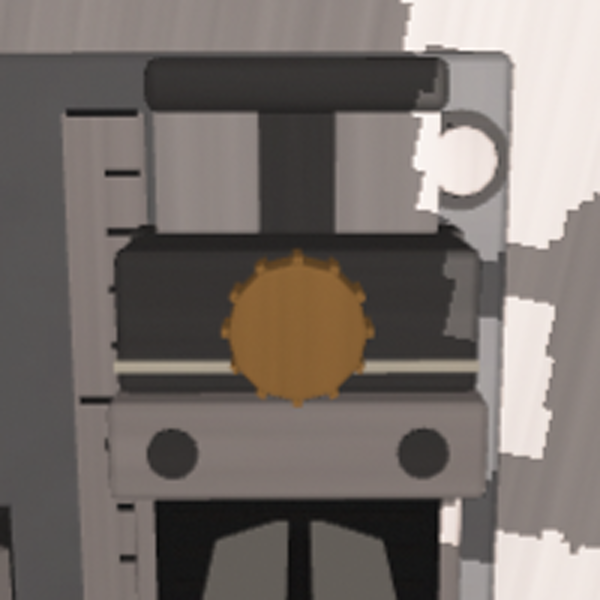

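play_rows --deltas '[[[-2, 0, 0, 0, 0, 0, 0], [-2, 0, 0, 0, 0, 0, 0], [-3, 0, 0, 0, 0, 0, 0], [-4, 0, 0, 0, 0, 0, 0], [-15, 0, 0, 0, 0, 0, 0], [-25, 0, 0, 0, 0, 0, 0], [-25, 0, 0, 0, 0, 0, 0], [-20, 0, 0, 0, 0, 0, 0], [0, 0, 0, 0, 0, 0, 0]]]'

```text
time_s: 11.15
ee_pos: [0.5462, 0.1639, 0.1485]
eef_rot: [1.625, 1.566, 0.245]
force: [0.1, -0.1, -0.0]
grip_width: 0.0003
```

```bash
python3 - <<'E'
from h import *
rep()
snap('wrist','w8')
print(rel(0,-.23,.13))
E
```

```text
t 11.15 gauge pos mm [ 60.6 202.1 148.5] F gauge [ 0.1 -0.1 -0. ] grip 0.3
tool axes in gauge (cols)
 [[ 0.005  1.     0.   ]
 [ 0.     0.    -1.   ]
 [-1.     0.005 -0.   ]]
[ 16.19775633 -60.04828098 432.07469114]
```

View pics/w8.png

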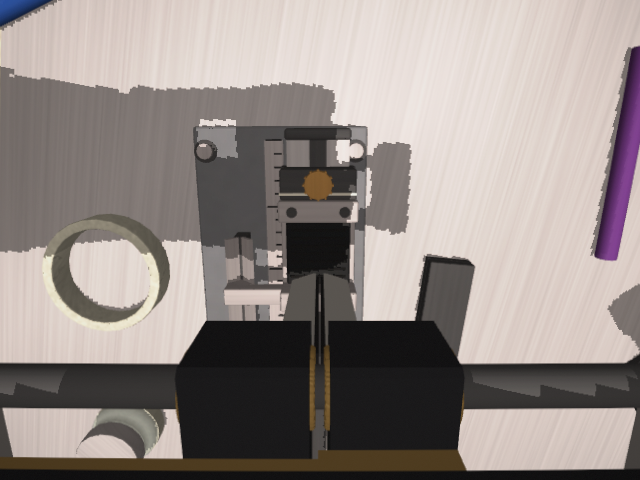

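play_rows --deltas '[[[0, -6, 32, 0, 0, 0, 0], [0, -6, 36, 0, 0, 0, 0], [0, -6, 36, 0, 0, 0, 0], [0, -6, 36, 0, 0, 0, 0], [0, -6, 36, 0, 0, 0, 0], [0, -6, 36, 0, 0, 0, 0], [0, -6, 36, 0, 0, 0, 0], [0, -6, 36, 0, 0, 0, 0], [0, -6, 36, 0, 0, 0, 0], [0, -6, 36, 0, 0, 0, 0]]]'

```text
time_s: 12.2
ee_pos: [0.5529, -0.1987, 0.1438]
eef_rot: [-2.197, 1.569, 2.706]
force: [-0.0, -0.4, 0.8]
grip_width: 0.0007
```

play_rows --deltas '[[[0, 0, 36, 0, 0, 0, 0], [0, 0, 30, 0, 0, 0, 0], [0, 0, 10, 0, 0, 0, 0], [0, 0, 0, 0, 0, 0, 0], [0, 0, 0, 0, 0, 0, 0]]]'

```text
time_s: 12.7
ee_pos: [0.5677, -0.2709, 0.1443]
eef_rot: [-2.426, 1.57, 2.477]
force: [0.7, -0.6, 0.5]
grip_width: 0.0006
```

```bash
python3 - <<'E'
from h import *
rep()
snap('wrist','w9')
print(rel(0,-.23,.13))
E
```

```text
t 12.7 gauge pos mm [  -0.5 -228.9  144.3] F gauge [ 0.6 -0.7  0.5] grip 0.6
tool axes in gauge (cols)
 [[-0.001  1.     0.   ]
 [ 0.001  0.    -1.   ]
 [-1.    -0.001 -0.001]]
[14.64665484  0.37406255  1.30800554]
```

View pics/w9.png

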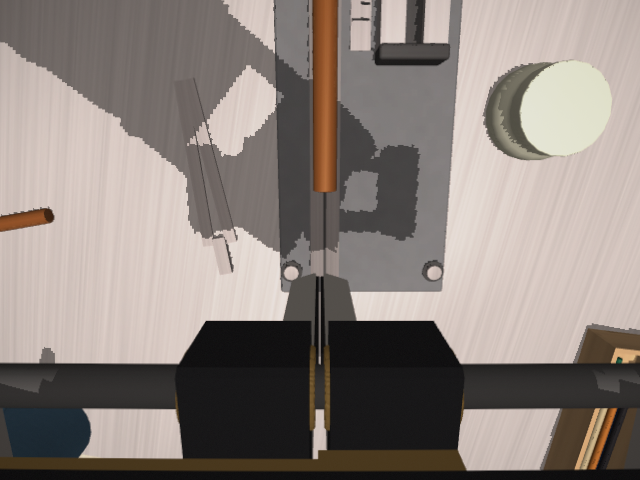

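```bash
python3 - <<'E'
from h import *
c=load('w9')
for u,v,z in[(325,191,.049),(313,185,.041),(337,185,.041),(313,60,.041),(337,60,.041),(325,248,.03),(310,250,.038),(339,250,.038)]: print(u,v,np.round(wg(ray(c,u,v,z))*1000,1))
c=load('w8')
for u,v,z in [(283,201,.067),(358,201,.067),(283,222,.067),(358,222,.067),(225,290,.054),(270,289,.054),(318,192,.062)]: print(u,v,np.round(wg(ray(c,u,v,z))*1000,1))
E
```

```text
325 191 [   3.3 -194.8   49. ]
313 185 [  -4.9 -191.7   41. ]
337 185 [  11.6 -191.7   41. ]
313 60 [  -4.6 -111.8   41. ]
337 60 [  10.7 -111.8   41. ]
325 248 [   3.7 -239.2   30. ]
310 250 [  -7.2 -238.6   38. ]
339 250 [  13.6 -238.5   38. ]
283 201 [ 38.  231.4  67. ]
358 201 [ 85.8 231.4  67. ]
283 222 [ 37.8 217.8  67. ]
358 222 [ 86.2 217.8  67. ]
225 290 [ -5.3 166.4  54. ]
270 289 [ 26.5 167.1  54. ]
318 192 [ 60.3 236.6  62. ]
```

play_rows --deltas '[[[20, 1.5, 0, 0, 0, 0, 0], [25, 2, 0, 0, 0, 0, 0], [25, 0, 0, 0, 0, 0, 0], [20, 0, 0, 0, 0, 0, 0], [8, 0, 0, 0, 0, 0, 0], [3, 0, 0, 0, 0, 0, 0], [0, 0, 0, 0, 0, 0, 0], [0, 0, 0, 0, 0, 0, 0]]]'

```text
time_s: 13.55
ee_pos: [0.5719, -0.2714, 0.0451]
eef_rot: [0.89, 1.569, -0.49]
force: [-0.1, -0.1, 0.2]
grip_width: 0.0002
```

```bash
python3 - <<'E'
from h import *
rep()
snap('wrist','w10')
E
```

```text
t 13.55 gauge pos mm [   3.4 -230.2   45.1] F gauge [-0.1 -0.1  0.2] grip 0.2
tool axes in gauge (cols)
 [[ 0.001  1.     0.   ]
 [-0.001  0.    -1.   ]
 [-1.     0.001  0.001]]
```

View pics/w10.png

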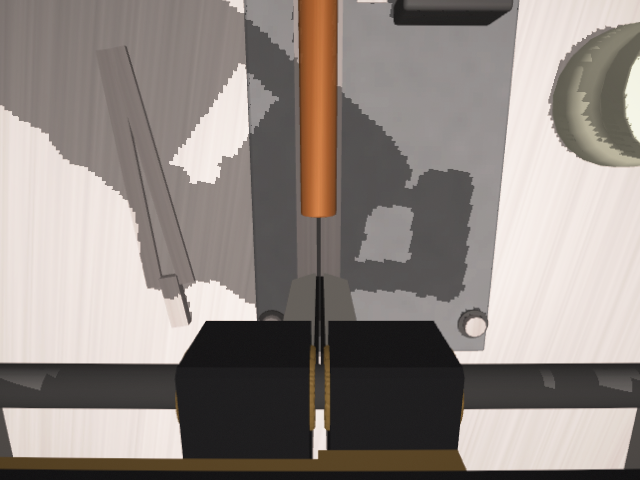

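play_rows --deltas '[[[2, 0, -4, 0, 0, 0, 0], [1.5, 0, -4, 0, 0, 0, 0], [0, 0, -4, 0, 0, 0, 0], [0, 0, -4, 0, 0, 0, 0], [0, 0, -3, 0, 0, 0, 0], [0, 0, -3, 0, 0, 0, 0], [0, 0, -3, 0, 0, 0, 0], [0, 0, -3, 0, 0, 0, 0], [0, 0, -4, 0, 0, 0, 0], [0, 0, -4, 0, 0, 0, 0]]]'

```text
time_s: 14.6
ee_pos: [0.5645, -0.2358, 0.0405]
eef_rot: [0.702, 1.571, -0.678]
force: [0.5, -1.4, 0.3]
grip_width: 0.0004
```

```bash
python3 - <<'E'
from h import *
rep()
snap('wrist','w11')
E
```

```text
t 14.6 gauge pos mm [   3.  -193.8   40.5] F gauge [ 0.2 -1.4  0.3] grip 0.4
tool axes in gauge (cols)
 [[ 0.  1. -0.]
 [-0. -0. -1.]
 [-1.  0.  0.]]
```

View pics/w11.png

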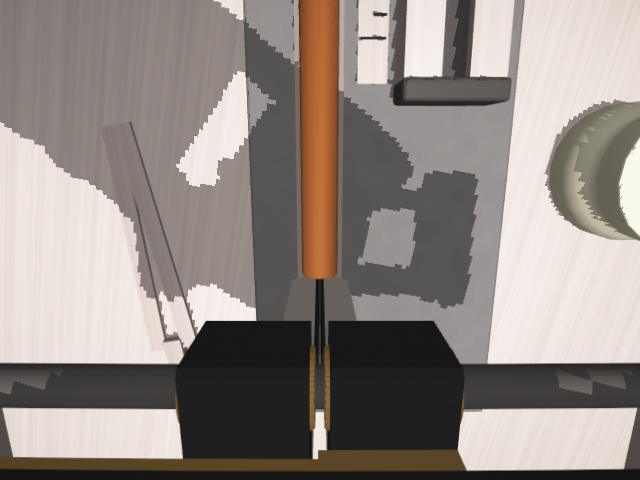

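play_rows --deltas '[[[0, 0, -5, 0, 0, 0, 0], [0, 0, -5, 0, 0, 0, 0], [0, 0, -5, 0, 0, 0, 0], [0, 0, -5, 0, 0, 0, 0], [0, 0, -5, 0, 0, 0, 0], [0, 0, -5, 0, 0, 0, 0], [0, 0, -5, 0, 0, 0, 0], [0, 0, -5, 0, 0, 0, 0], [0, 0, -5, 0, 0, 0, 0], [0, 0, -5, 0, 0, 0, 0]]]'

```text
time_s: 15.65
ee_pos: [0.555, -0.1866, 0.0405]
eef_rot: [-1.109, 1.571, -2.489]
force: [-0.6, -1.3, 1.2]
grip_width: 0.0005
```

play_rows --deltas '[[[0, 0, -5, 0, 0, 0, 0], [0, 0, -5, 0, 0, 0, 0], [0, 0, -5, 0, 0, 0, 0], [0, 0, -5, 0, 0, 0, 0], [0, 0, -5, 0, 0, 0, 0], [0, 0, -5, 0, 0, 0, 0], [0, 0, -5, 0, 0, 0, 0], [0, 0, -5, 0, 0, 0, 0], [0, 0, -5, 0, 0, 0, 0], [0, 0, -5, 0, 0, 0, 0]]]'

```text
time_s: 16.65
ee_pos: [0.5455, -0.1375, 0.0405]
eef_rot: [2.199, 1.571, 0.819]
force: [-0.1, -1.7, 0.9]
grip_width: 0.0004
```

```bash
python3 - <<'E'
from h import *
rep()
E
```

```text
t 16.65 gauge pos mm [  3.  -93.6  40.5] F gauge [-0.4 -1.7  0.9] grip 0.4
tool axes in gauge (cols)
 [[ 0.  1. -0.]
 [ 0. -0. -1.]
 [-1.  0. -0.]]
```

play_rows --deltas '[[[0, 0, -5, 0, 0, 0, 0], [0, 0, -5, 0, 0, 0, 0], [0, 0, -5, 0, 0, 0, 0], [0, 0, -5, 0, 0, 0, 0], [0, 0, -5, 0, 0, 0, 0], [0, 0, -5, 0, 0, 0, 0], [0, 0, -5, 0, 0, 0, 0], [0, 0, -5, 0, 0, 0, 0], [0, 0, -5, 0, 0, 0, 0], [0, 0, -5, 0, 0, 0, 0]]]'

```text
time_s: 17.65
ee_pos: [0.5361, -0.0884, 0.0405]
eef_rot: [2.755, 1.571, 1.374]
force: [-0.2, -0.5, 1.2]
grip_width: 0.0005
```

```bash
python3 - <<'E'
from h import *
rep()
snap('wrist','w12')
E
```

```text
t 17.65 gauge pos mm [  3.  -43.6  40.5] F gauge [-0.3 -0.4  1.2] grip 0.5
tool axes in gauge (cols)
 [[ 0.  1. -0.]
 [ 0. -0. -1.]
 [-1.  0. -0.]]
```

View pics/w12.png

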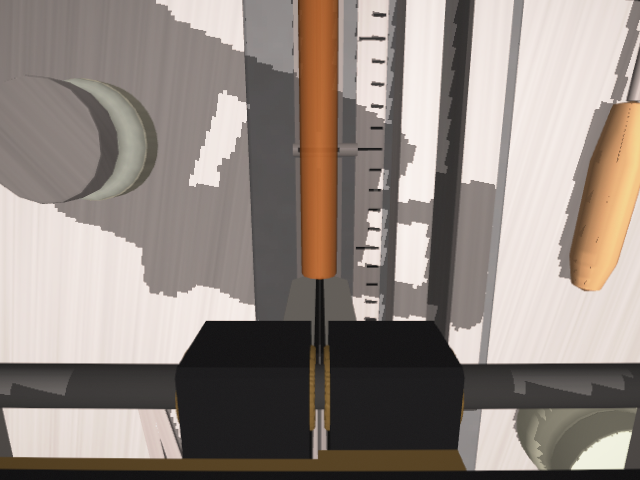

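play_rows --deltas '[[[0, 0, -4, 0, 0, 0, 0], [0, 0, -4, 0, 0, 0, 0], [0, 0, -4, 0, 0, 0, 0], [0, 0, -4, 0, 0, 0, 0], [0, 0, -3, 0, 0, 0, 0], [0, 0, -3, 0, 0, 0, 0], [0, 0, -2, 0, 0, 0, 0], [0, 0, -1, 0, 0, 0, 0], [0, 0, 0, 0, 0, 0, 0]]]'

```text
time_s: 18.6
ee_pos: [0.5314, -0.0641, 0.0405]
eef_rot: [2.354, 1.571, 0.974]
force: [0.6, 0.3, 0.3]
grip_width: 0.0006
```

play_rows --deltas '[[[0, 0, -1, 0, 0, 0, 0], [0, 0, -1, 0, 0, 0, 0], [0, 0, 0, 0, 0, 0, 0]]]'

```text
time_s: 18.9
ee_pos: [0.531, -0.0622, 0.0405]
eef_rot: [2.584, 1.571, 1.204]
force: [0.6, -0.1, -0.0]
grip_width: 0.0006
```

```bash
python3 - <<'E'
from h import *
rep(); c=snap('top','t13'); snap('side','s13')
i=cv2.imread('pics/s13.png')[160:320,230:390]; j=cv2.imread('pics/t13.png')[190:310,200:360]
cv2.imwrite('pics/s13z.png',np.hstack([cv2.resize(i,(400,400),interpolation=cv2.INTER_CUBIC),cv2.resize(j,(400,300),interpolation=cv2.INTER_CUBIC).__class__ and cv2.copyMakeBorder(cv2.resize(j,(400,300),interpolation=cv2.INTER_CUBIC),0,100,0,0,cv2.BORDER_CONSTANT)]))
E
```

```text
t 18.9 gauge pos mm [  3.  -17.   40.5] F gauge [ 0.6 -0.2 -0. ] grip 0.6
tool axes in gauge (cols)
 [[ 0.  1. -0.]
 [ 0. -0. -1.]
 [-1.  0. -0.]]
```

View pics/s13z.png

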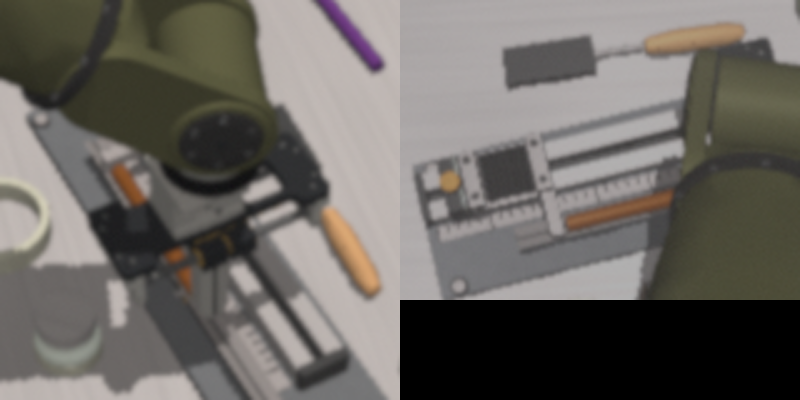

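Small gap left; continuing in 1 mm steps.

play_rows --deltas '[[[0, 0, -1, 0, 0, 0, 0], [0, 0, -1, 0, 0, 0, 0], [0, 0, 0, 0, 0, 0, 0]]]'

```text
time_s: 19.3
ee_pos: [0.5306, -0.0602, 0.0404]
eef_rot: [-2.339, 1.571, 2.564]
force: [0.3, -0.4, 0.4]
grip_width: 0.0008
```

play_rows --deltas '[[[0, 0, -1, 0, 0, 0, 0], [0, 0, -0.5, 0, 0, 0, 0], [0, 0, 0, 0, 0, 0, 0]]]'

```text
time_s: 19.6
ee_pos: [0.5303, -0.0587, 0.0404]
eef_rot: [-2.554, 1.571, 2.349]
force: [0.6, -0.0, 0.1]
grip_width: 0.0005
```

play_rows --deltas '[[[0, 0, -0.5, 0, 0, 0, 0], [0, 0, -0.5, 0, 0, 0, 0], [0, 0, 0, 0, 0, 0, 0]]]'

```text
time_s: 19.9
ee_pos: [0.5303, -0.0582, 0.0405]
eef_rot: [0.467, 1.57, -0.913]
force: [-0.2, -4.2, -0.1]
grip_width: 0.0006
```

```bash
python3 - <<'E'
from h import *
rep(); snap('wrist','w14')
E
```

```text
t 19.9 gauge pos mm [  3.  -12.9  40.5] F gauge [-1.  -4.1 -0.1] grip 0.6
tool axes in gauge (cols)
 [[ 0.     1.     0.   ]
 [-0.001  0.    -1.   ]
 [-1.     0.     0.001]]
```

View pics/w14.png

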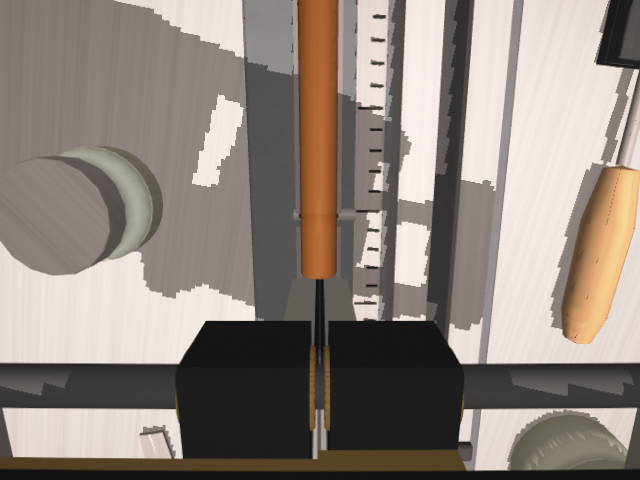

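play_rows --deltas '[[[0, 0, 0, 0, 0, 0, 0], [0, 0, 0, 0, 0, 0, 0], [0, 0, 2, 0, 0, 0, 0], [0, 0, 5, 0, 0, 0, 0], [0, 0, 15, 0, 0, 0, 0], [-10, 0, 15, 0, 0, 0, 0], [-30, 0, 15, 0, 0, 0, 0], [-30, 0, 20, 0, 0, 0, 0], [-30, 0, 25, 0, 0, 0, 0], [0, 0, 25, 0, 0, 0, 0]]]'

```text
time_s: 20.95
ee_pos: [0.555, -0.1804, 0.1457]
eef_rot: [1.02, 1.564, -0.361]
force: [0.6, -0.6, 0.8]
grip_width: 0.0003
```

play_rows --deltas '[[[0, 0, 40, 0, 0, 0, 0], [0, 0, 40, 0, 0, 0, 0], [0, 0, 30, 0, 0, 0, 0], [0, 0, 10, 0, 0, 0, 0], [0, 0, 0, 0, 0, 0, 0]]]'

```text
time_s: 21.45
ee_pos: [0.5756, -0.2971, 0.1405]
eef_rot: [-2.847, 1.571, 2.054]
force: [0.2, 0.8, 0.6]
grip_width: 0.0005
```

```bash
python3 - <<'E'
from h import *
rep(); snap('top','t15'); snap('side','s15')
i=cv2.imread('pics/s15.png')[170:330,230:390]; j=cv2.imread('pics/t15.png')[200:300,200:400]
o=np.zeros((600,800,3),np.uint8); o[:400,:]=cv2.resize(j,(800,400),interpolation=cv2.INTER_CUBIC); cv2.imwrite('pics/t15z.png',o[:400]); cv2.imwrite('pics/s15z.png',cv2.resize(i,(560,560),interpolation=cv2.INTER_CUBIC))
E
```

```text
t 21.45 gauge pos mm [   2.2 -256.1  140.5] F gauge [0.3 0.8 0.6] grip 0.5
tool axes in gauge (cols)
 [[-0.     1.    -0.002]
 [ 0.    -0.002 -1.   ]
 [-1.    -0.    -0.   ]]
```

View pics/t15z.png

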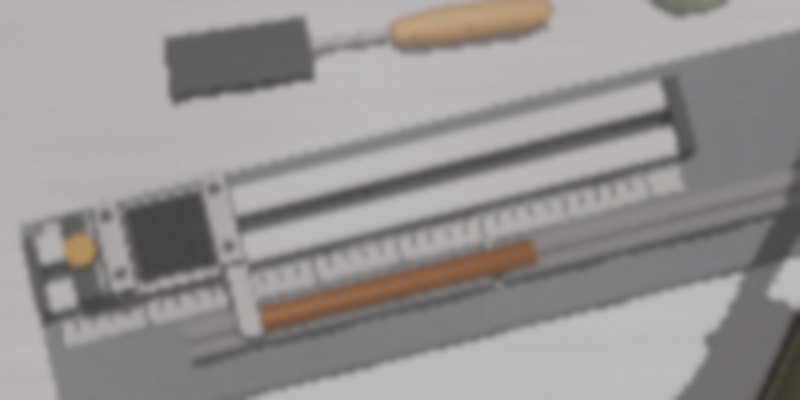

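View pics/s15z.png

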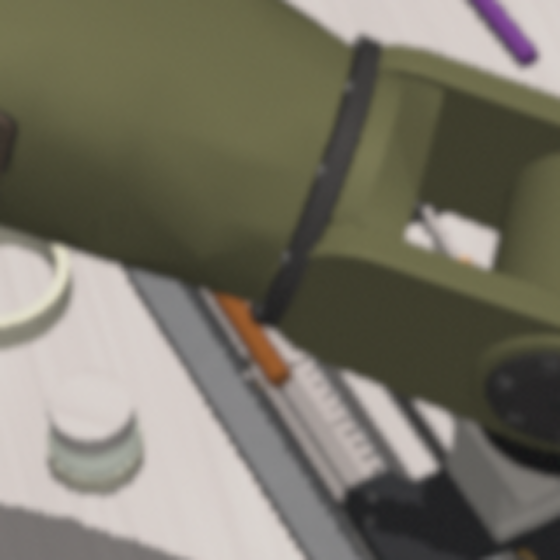

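View pics/s15.png

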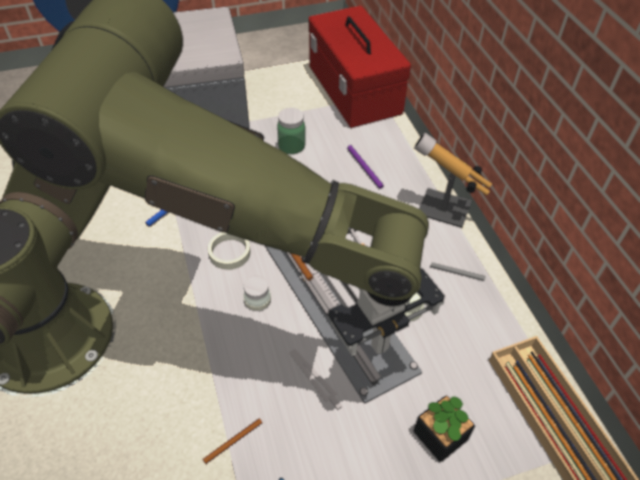

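play_rows --deltas '[[[-6, 0, -20, 0, 0, 0, 0], [-5, 0, -35, 0, 0, 0, 0], [0, 0, -38, 0, 0, 0, 0], [0, 0, -38, 0, 0, 0, 0], [0, 0, -38, 0, 0, 0, 0], [0, 0, -38, 0, 0, 0, 0], [0, 0, -38, 0, 0, 0, 0], [0, 0, -38, 0, 0, 0, 0], [0, 0, -38, 0, 0, 0, 0], [0, 0, -20, 0, 0, 0, 0]]]'

```text
time_s: 22.55
ee_pos: [0.5101, 0.0427, 0.152]
eef_rot: [2.025, 1.57, 0.648]
force: [-0.4, -0.2, 0.3]
grip_width: 0.0001
```

play_rows --deltas '[[[0, 0, 0, 0, 0, 0, 0], [0, 0, 0, 0, 0, 0, 0], [0, 0, 0, 0, 0, 0, 0]]]'

```text
time_s: 22.85
ee_pos: [0.5114, 0.0388, 0.1516]
eef_rot: [1.091, 1.571, -0.29]
force: [0.2, -0.4, 0.7]
grip_width: 0.0002
```

```bash
python3 - <<'E'
from h import *
rep(); snap('wrist','w16')
i=cv2.imread('pics/w16.png')[100:300,220:420]; cv2.imwrite('pics/w16z.png',cv2.resize(i,(600,600),interpolation=cv2.INTER_CUBIC))
E
```

```text
t 22.85 gauge pos mm [  2.9  85.9 151.6] F gauge [ 0.1 -0.4  0.7] grip 0.2
tool axes in gauge (cols)
 [[ 0.  1. -0.]
 [-0. -0. -1.]
 [-1.  0.  0.]]
```

View pics/w16z.png

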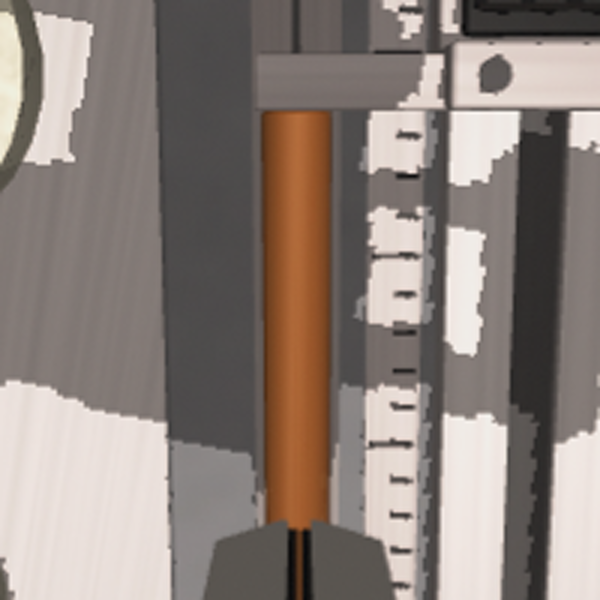

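```bash
python3 -c "
from station import hand_in
print(hand_in())"
```

```text
the job is handed in; nothing more can be done
None
```

The slider is home against the marked stop with its pad up, the rod's tip is against the slider's foot, and the job is handed in. The whole run took about 23 s of the 58 s allowed.

- **Slider:** I pressed the pad fully down with about 13 N and slid the saddle about 133 mm along the rail. At the stop, the resistance along the rail rose to about 8 N and the fingers began to slip on the pad, so I let the pad come up. The wrist image then showed the slider's end touching the stop, at y = 231.4 mm by my measurement, the same as the fitted stop face.
- **Rod:** I pushed it by the tail for about 189 mm, until it resisted with about 4 N. That was within 0.3 mm of the contact point I had predicted. The last wrist image, taken with the fingers well clear, shows the tip on the foot with no visible gap and the rod lying in the trough.
- **Bystanders:** those visible in the images looked unmoved; I did not measure their positions.
- **Disagreements:** the wrist camera put things about 3 mm farther in gauge x than my first two-camera fit, and the slider about 2 mm off in y. I used the wrist values. A sideways force of about 6 to 7 N also acted on the fingers while the pad was pressed, with no visible effect.

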